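Pin the mould clamp shut

ROBOT

A 6-joint arm with a two-finger parallel gripper is mounted at the origin on the work surface; the furniture and walls round the work are solid. World frame = base frame: x ahead of the robot, y to its left, z up, the work surface at z = 0. Lengths are in m, angles in rad, forces in N, time in s.
With the tool pointing down it reaches from about 0.425 to 0.95 m from the base axis. Payload 3.5 kg.
Tool frame: the origin (TCP) lies midway between the tips of the shut fingers; the grasp point (between the pads) lies 19 mm behind it; z points along the fingers, y is the line along which they close (so a half turn about z gives the same grasp; the last joint's range is limited). The gripper opens to 85 mm and grips with 20 to 120 N. Pads are 22 mm wide; open, the fingers measure 114 mm over their backs; the gripper's body (76 mm by 85 mm) begins 54 mm behind the grasp point. The pads swing forward as they close: fully open they stand 13 mm farther back than shut.
Start: joints at [-1.454, 0.286, 1.577, -0, 1.279, -0.15], TCP at [0.178, -0.651, 0.231] pointing down, gripper open.
Joint ranges: [-2.77, 2.77], [-0.9, 2.22], [0.21, 2.48], [-1.53, 4.67], [0.24, 2.81], [-2.84, 2.84]. Speed limits (rad/s): [2.79, 2.79, 3.14, 3.14, 3.14, 3.14].

INTERFACE

Orientations are given as a unit quaternion [x, y, z, w].
In Python, from plant import get_state, read_camera, ctrl gives the robot as it stands.
- The arm moves only by the shell command python3 -m crank 'ROWS' [FORCE]. ROWS is JSON, a list of rows, each a list of 3 entries, a list of its own where there are three numbers: the shift along the tool's x, y, z in mm, then the turn about the tool's z in degrees, then the closure in counts, from 0 (fully open) to 255 (shut). In form: [[[tx, ty, tz], yaw, claw], ...]. A call has 1 to 10 rows; each row is the pose to reach, as a shift and turn from the pose commanded when the call began, along the tool's axes at that moment; what a row does not reach only later rows make up. A row lasts 1/10 s, in which the tool goes at most 50 mm and 8.59 degrees, less where a joint would pass 70% of its speed; a pose out of reach is approached as far as the arm can. A call with a gripper value outside its range is refused whole. The fingers move at their own pace and stop on an object; FORCE is the grip in N (left out, the last holds). Time passes only in rows, so rows that repeat a pose let the fingers close. It gives the time, the measured TCP pose, the force, the opening and the grip force at its end, in the units of the state.
- get_state(): the state, without advancing time (a new reading comes with each control period).
- read_camera(name): name is "side" or "top" or "wrist"; returns a dict with "frame" (420x560x3 uint8, blue, green, red), "range_z" (420x560 float32, m along the optical axis (not along the pixel's ray), 0 where there is no reading), "vfov" (degrees; the focal length in pixels is half the picture's height over the tangent of half this angle, whatever the lens; pixels are square), "cx", "cy" (the principal point, pixels), "k1" (the pictures are not rectified: a ray, as slopes to the right and down, at radius r is drawn at 1 + k1 r^2 times it, then the intrinsics apply), "origin" and "orientation" of the camera in the world. Camera axes: x right, y down, z forward; pixel columns grow to the right and rows downward; lengths in m; the calibration is good to about 2 mm. A picture is of the moment at which its call begins.
- ctrl.sign_off(): hands the job in; it is judged then, once.
The state is a dict: "time": time; "qpos": joint angles; "dq": joint speeds; "joint_efforts": joint torques, N m; "eef_pos": TCP position; "tcp_rot": TCP orientation; "contact_force": force on the tool from outside, world axes, zero at the start; "wrist_torque": the same for the moment, N m; "opening": opening from 0.0 (shut) to 1.0 (fully open); "finger_force": force on a finger pad.
Only numpy, scipy, OpenCV 4.12 (cv2) and the standard library are available. Lean on these libraries where they do the work, as an engineer would, in place of code of your own. Each camera call takes 0.05 s, during which the arm holds its last target. There are 200 camera calls.

TASK

The steel bar of the mould clamp is already swung shut into its fork. Take the longer of the two wooden-knobbed steel pins out of the wooden stand and lock the bar with it: lower the pin from above through the fork and the eye of the bar until its collar sits on the fork, then let go. Leave the shorter pin in the stand and the bar shut.

Things in the scene. Friction and masses are not known exactly. Their poses are not given: they have to be found in the camera images.
- long_pin: Longer pin, 115 mm, 0.12 kg: steel shank 16 mm diameter, 70 mm long, nose tapering over its last 12 mm to 8 mm; on it a collar 40 mm across, 5 mm thick, then a round light-wood knob 26 mm across, 40 mm tall, to grip. Stands loose and upright in a hole of the stand, its knob 28 mm higher than the other's. Origin: end of the nose; z up the pin (knob z = 75 to 115 mm). Yaw has no meaning.
- long_pin_collar (a point): Centre of the underside of the long pin's collar, 70 mm above the end of its nose.
- short_pin: Shorter pin, alike but for its shank of 42 mm (87 mm overall, knob from z = 47 to 87 mm): too short to reach the fork's lower plate. Stands in the other hole of the stand, 80 mm from the long pin, centre to centre. Origin: end of the nose; z up the pin.
- pin_stand: Fixed wooden block 64 x 150 x 50 mm (x, y, z) with two round holes 18 mm wide and 40 mm deep at y = -40 and +40 mm, a pin in each, its nose on the hole's floor 10 mm above the table. Either pin may be in either hole. Origin: centre of the underside, z up.
- mould_clamp: Fixed clamp: plywood board 120 x 240 x 16 mm (x, y, z) with a two-piece plaster mould and backboard (92 mm high), a C-shaped steel fork at the end nearer the robot (+y of the clamp), a steel hinge post at the far end and a flat steel bar from post to fork along its right side. Nothing on it is higher than the fork's top, 96 mm. Origin: centre of the board's underside, z up, y along the board.
- fork_hole (a point): Centre of the mouth of the fork's vertical hole, in the upper face of its upper plate, 96 mm above the table. Plates 52 x 56 mm: upper 82 to 96 mm, lower 42 to 54 mm above the table, each with a 24 mm hole, the top mouth countersunk to 34 mm; between them, in line, the bar's eye with a 26 mm hole. Below the lower plate the hole is open down to the board, 16 mm up.
- clamp_bar (a joint): Hinge of the clamp's bar about its upright post, in rad: 0 is shut, against a stop, with the eye in line with the fork's holes (it starts so); it grows as the bar swings out to the robot's right, away from the mould. It stays where it is left (friction 0.3 N m; 170 mm from hinge to eye).
Mind the look-alikes: they are no part of the job. Leave any blue look-alike of the long_pin alone.

How it is judged:
By the outcome, as a careful person would: the job done as asked, in the order asked, and still so for the second after the job is handed in, with the robot touching nothing.
It also fails if it takes over 38 s, if anything falls off the work surface, if the arm or the gripper's body presses on something with over 40 N, if the wrist force passes 120 N, or if a joint passes its speed limit or range.

## Working session

There is one attempt and no reset: what is moved stays moved. The work goes in short steps, Python scripts to look and compute and a shell command to move; the robot and the scene stay as the last step left them, time stands still between calls to the robot, and variables do not carry over. Pictures are saved under pics/ and viewed, at most 10 in all, crops included, and the job is handed in when it is done.

```bash
mkdir -p pics
cat > h.py <<'E'
import numpy as np, cv2
from scipy.spatial.transform import Rotation as R
from plant import get_state, read_camera, ctrl
def K(c):
    f=210/np.tan(np.radians(c["vfov"])/2)
    return np.array([[f,0,c["cx"]],[0,f,c["cy"]],[0,0,1.]]),np.array([c["k1"],0,0,0,0.])
def ray(c,u,v):
    k,d=K(c)
    p=cv2.undistortPoints(np.array([[[u,v]]],float),k,d)[0,0]
    return np.array(c["origin"]),R.from_quat(c["orientation"]).as_matrix()@np.array([p[0],p[1],1])
def on_z(c,u,v,z):
    o,r=ray(c,u,v); return o+r*(z-o[2])/r[2]
def depth(c,u,v):
    o,r=ray(c,u,v); return o+r*c["range_z"][int(v),int(u)]
E
python3 - <<'E'
from h import *
import pickle
C={n:read_camera(n) for n in("side","top","wrist")}
pickle.dump(C,open("c0.pkl","wb"))
for n,c in C.items():
    cv2.imwrite(f"pics/{n}0.png",c["frame"]); print(n,c["vfov"],c["k1"],c["origin"],c["orientation"],c["range_z"].min())
print(get_state())
E
```

```text
side 56.46808604917041 -0.07715891852293448 [0.4717206 0.5820875 0.5178839] [-0.02625027  0.86320681 -0.50403889  0.01138936] 0.0
top 48.65624310281084 -0.10205665640721798 [ 0.37654427 -0.16214578  0.94847113] [ 0.70997617 -0.70089286  0.04929148 -0.04746984] 0.0
wrist 60.23208914312274 -0.027853832890625492 [ 0.24962069 -0.6319579   0.37210068] [ 0.78703895 -0.59963341 -0.08848017  0.11480729] 0.0
{'time': 0.15, 'qpos': array([-1.45400591e+00,  2.86968762e-01,  1.57781875e+00,  2.81620767e-06,
        1.27860850e+00, -1.49983912e-01]), 'dq': array([-7.94027314e-05, -2.94846116e-03, -4.34769521e-03, -2.89832550e-03,
        1.65896099e-03, -6.18293913e-04]), 'joint_efforts': array([-2.83759482e-04, -4.06604290e+01, -2.93142217e+01, -1.63655977e-04,
        3.96153322e-03,  4.07001233e-07]), 'eef_pos': array([ 0.17792476, -0.65060682,  0.23027244]), 'tcp_rot': array([ 9.91116765e-01,  1.32991520e-01,  1.63121580e-05, -9.01534674e-04]), 'contact_force': array([-0.52041768, -0.18318931, -0.60010585]), 'wrist_torque': array([0.00720838, 0.00245504, 0.01406691]), 'finger_force': 0.0, 'opening': 1.0003659916171155}
```

View pics/top0.png

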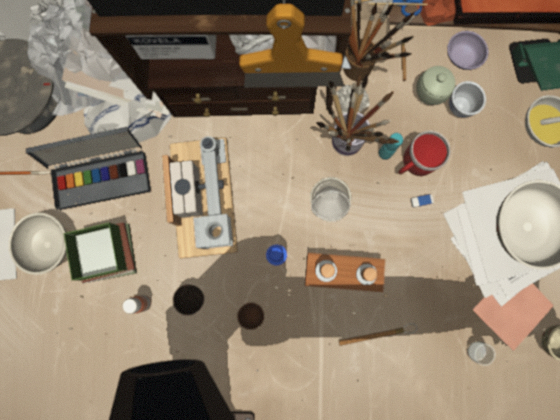

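View pics/side0.png

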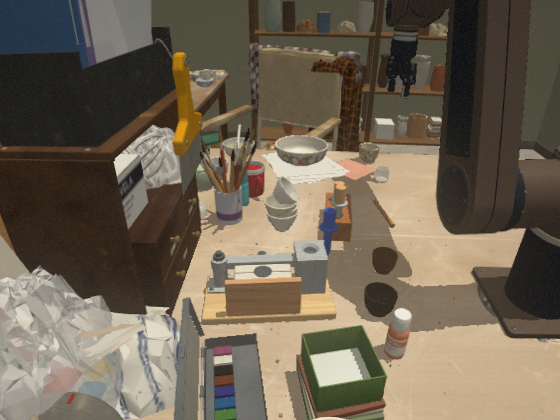

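The top view shows the fork hole at about (215,231) and the clamp bar to its right, up the image. The stand has two knobs, at (326,270) and (368,273). The side view shows the blue look-alike standing near (328,230) and the knobs near (340,190).

Things that could be taken for the long pin (top pixels): wooden knob A (326,270), wooden knob B (368,273), blue look-alike (276,254), white/orange bottle (133,304). I'll choose between A and B by the height of the knob top.

Run:
```python
from h import *
import pickle
C=pickle.load(open("c0.pkl","rb")); c=C["top"]
for n,(u,v) in dict(A=(326,270),B=(368,273),blue=(276,254),fork=(214,231),plate=(204,240),standtop=(347,262),table=(300,300)).items():
    d=c["range_z"][v-4:v+5,u-4:u+5]; d=d[d>0]; o,r=ray(c,u,v)
    print(n,(o+r*np.median(d)).round(4) if len(d) else None, (o[2]+r[2]*d).round(3).max() if len(d) else None)
a=cv2.resize(c["frame"][190:310,160:400],None,fx=3.3,fy=3.3,interpolation=cv2.INTER_CUBIC)
s=cv2.resize(C["side"]["frame"][165:285,200:360],None,fx=3.3,fy=3.3,interpolation=cv2.INTER_CUBIC)
cv2.imwrite("pics/crop1.png",a);cv2.imwrite("pics/crop2.png",s)
```

```text
A [ 0.3775 -0.2273  0.125 ] 0.129
B [ 0.3728 -0.3062  0.0975] 0.101
blue [ 0.4049 -0.1385  0.1152] 0.119
fork [ 0.4525 -0.0102  0.0179] 0.074
plate [ 0.4292 -0.005   0.0964] 0.101
standtop [ 0.3933 -0.2736  0.0505] 0.055
table [ 0.3169 -0.1851  0.0006] 0.004
```

View pics/crop1.png

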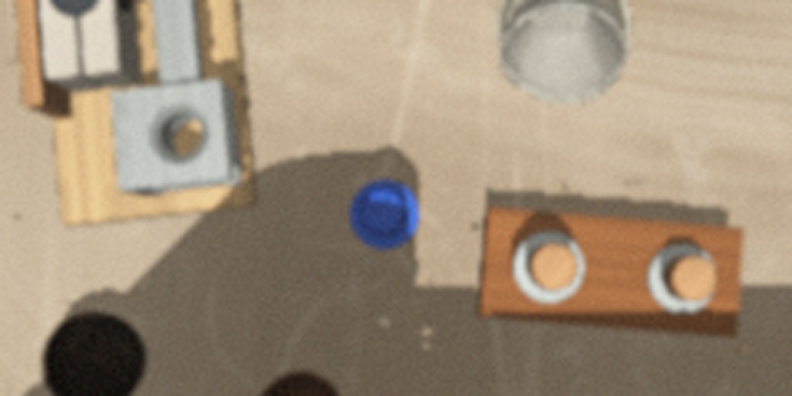

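View pics/crop2.png

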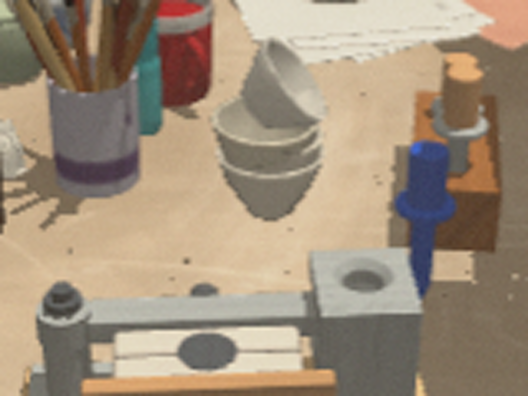

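Crop check: A (crop 554,267) is the taller wooden knob, with its top at z=0.125 against 0.0975 for B. That matches 10+115 mm and 10+87 mm, so A is the long pin. The blue pin stands free next to the straight path, so I'll carry over it. Next I'll refine the positions.

```bash
cat >> h.py <<'E'
def zmap(c):
    k,d=K(c); v,u=np.mgrid[:420,:560]
    p=cv2.undistortPoints(np.stack([u.ravel(),v.ravel()],1).astype(float)[:,None],k,d)[:,0]
    P=np.c_[p,np.ones(len(p))]*c["range_z"].reshape(-1,1)
    return (P@R.from_quat(c["orientation"]).as_matrix().T+c["origin"]).reshape(420,560,3)
def move(target,yawdeg=None):
    s=get_state(); T=R.from_quat(s["tcp_rot"]).as_matrix()
    return (T.T@(np.array(target)-s["eef_pos"])*1000).round(1)
E
python3 - <<'E'
from h import *
import pickle
C=pickle.load(open("c0.pkl","rb")); c=C["top"]; W=zmap(c)
def cen(m,box):
    u0,u1,v0,v1=box; mm=np.zeros((420,560),np.uint8); mm[v0:v1,u0:u1]=m[v0:v1,u0:u1]
    mm=cv2.morphologyEx(mm,cv2.MORPH_OPEN,np.ones((3,3)))
    n,l,st,ce=cv2.connectedComponentsWithStats(mm); i=1+st[1:,4].argmax(); return ce[i],st[i]
ce,st=cen((W[...,2]>.114).astype(np.uint8),(310,345,252,290)); A=on_z(c,*ce,.125); print("A",ce,st,A)
# fork plate and its hole
m=((abs(W[...,2]-.096)<.008)&(c["range_z"]>0)).astype(np.uint8)
ce,st=cen(m,(185,240,208,255)); print("plate",ce,st,on_z(c,*ce,.096))
h=(W[...,2]<.086).astype(np.uint8); ce,st=cen(h,(204,226,222,242)); print("hole",ce,st,on_z(c,*ce,.096))
u,v=np.mgrid[0:1,0:1]
mm=np.zeros((420,560),np.uint8); mm[208:255,185:240]=m[208:255,185:240]
mm=cv2.morphologyEx(mm,cv2.MORPH_OPEN,np.ones((3,3)));cn=max(cv2.findContours(mm,0,2)[0],key=cv2.contourArea); r=cv2.minAreaRect(cn); print(r,on_z(c,*r[0],.096))
print("to A above",move([A[0],A[1],.19]))
E
```

```text
A [327.3964497  270.82840237] [321 264  14  15 169] [ 0.376069   -0.22976484  0.125     ]
plate [210.99446903 230.94137168] [194 215  36  33 904] [ 0.44611536 -0.01736008  0.096     ]
hole [214.275      230.65833333] [209 225  12  12 120] [ 0.44672829 -0.02342262  0.096     ]
((211.3524627685547, 230.8770751953125), (30.782150268554688, 33.86036682128906), 84.80557250976562) [ 0.44624403 -0.01801972  0.096     ]
to A above [ 302.1 -353.6   41. ]
```

```bash
python3 -m crank '[[[40,-40,0],-8,0],[[75,-75,0],-16,0],[[110,-110,0],-24,0],[[145,-145,0],-32,0],[[180,-180,0],-40,0],[[210,-220,10],-48,0],[[240,-255,20],-56,0],[[270,-290,30],-64,0],[[302,-330,41],-72,0],[[302,-354,41],-75,0]]' 40
python3 -m crank '[[[0,0,0],0,0],[[0,0,0],0,0],[[0,0,0],0,0]]'
python3 - <<'E'
from h import *
print(move([.376,-.230,.19]),get_state()["tcp_rot"])
c=read_camera("wrist"); cv2.imwrite("pics/w1.png",c["frame"])
W=zmap(c); m=((abs(W[...,2]-.125)<.006)&(np.hypot(W[...,0]-.376,W[...,1]+.23)<.03)).astype(np.uint8)
m=cv2.morphologyEx(m,cv2.MORPH_OPEN,np.ones((5,5)))
n,l,st,ce=cv2.connectedComponentsWithStats(m); print(st,ce)
i=1+st[1:,4].argmax(); print(on_z(c,*ce[i],.125))
E
```

```text
time: 1.15
eef_pos: [0.3764, -0.2263, 0.1885]
tcp_rot: [0.703, 0.711, 0.0, -0.002]
contact_force: [-0.4, 0.4, 0.1]
opening: 0.999
finger_force: 0.0
time: 1.45
eef_pos: [0.3761, -0.231, 0.1908]
tcp_rot: [0.706, 0.708, -0.0, 0.001]
contact_force: [-0.9, -0.4, -0.3]
opening: 1.002
finger_force: 0.0
[ 1.  -0.1  0.8] [ 7.05844846e-01  7.08366239e-01 -1.13875731e-04  5.58090718e-04]
[[     0      0    560    420 233924]
 [   268    204     40     40   1276]] [[279.45566081 209.42538602]
 [287.62852665 223.17868339]]
[ 0.37804037 -0.22781184  0.125     ]
```

View pics/w1.png

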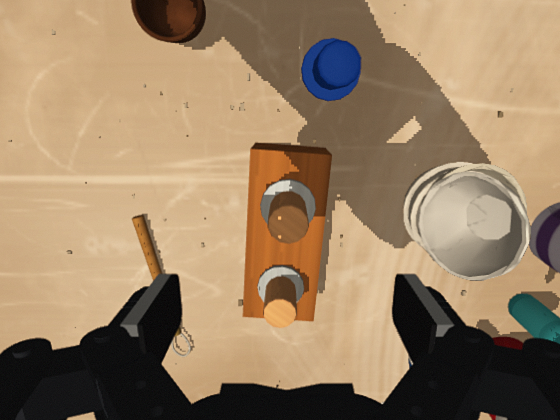

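The wrist view shows the shaded taller knob at (288,224), the short knob at (280,313) and the blue pin at (332,65), well clear. The fingers straddle along x with free space. Wrist and top agree to 2 mm, so I'll descend and grip.

```bash
python3 -m crank '[[[2,1,30],0,0],[[2,1,60],0,0],[[2,1,85],0,0],[[2,1,100],0,0],[[2,1,100],0,0],[[2,1,100],0,150],[[2,1,100],0,255],[[2,1,100],0,255],[[2,1,100],0,255],[[2,1,100],0,255]]' 50
python3 -m crank '[[[0,0,0],0,255],[[0,0,0],0,255],[[0,0,0],0,255]]'
python3 -m crank '[[[0,0,-10],0,255],[[0,0,-25],0,255],[[0,0,-45],0,255],[[0,0,-70],0,255],[[0,0,-95],0,255],[[0,0,-120],0,255],[[0,0,-140],0,255],[[0,0,-150],0,255],[[0,0,-150],0,255]]'
```

```text
time: 2.5
eef_pos: [0.3774, -0.2285, 0.0914]
tcp_rot: [0.705, 0.709, -0.0, 0.001]
contact_force: [-2.1, -0.9, 3.9]
opening: 0.29
finger_force: 48.8
time: 2.8
eef_pos: [0.3774, -0.2286, 0.0914]
tcp_rot: [0.705, 0.709, -0.0, 0.001]
contact_force: [-1.6, -0.0, 5.6]
opening: 0.296
finger_force: 48.9
time: 3.7
eef_pos: [0.3774, -0.2283, 0.2416]
tcp_rot: [0.705, 0.709, 0.0, 0.001]
contact_force: [0.0, 0.7, -1.8]
opening: 0.291
finger_force: 49.5
```

```bash
python3 -m crank '[[[35,17,0],0,255],[[70,34,0],0,255],[[105,52,0],0,255],[[130,69,0],0,255],[[130,69,0],0,255],[[130,69,0],0,255],[[130,69,0],0,255]]'
python3 - <<'E'
from h import *
c=read_camera("wrist"); t=read_camera("side"); import pickle; pickle.dump((c,t),open("c1.pkl","wb"))
cv2.imwrite("pics/w2.png",c["frame"]); cv2.imwrite("pics/s2.png",cv2.resize(t["frame"][100:310,180:420],None,fx=2.5,fy=2.5))
W=zmap(c); box=np.hypot(W[...,0]-.4467,W[...,1]+.022)<.022
m=(box&(W[...,2]<.088)).astype(np.uint8); m=cv2.morphologyEx(m,cv2.MORPH_OPEN,np.ones((5,5)))
n,l,st,ce=cv2.connectedComponentsWithStats(m); print(st,ce)
for s,e in zip(st[1:],ce[1:]): print(s[4],on_z(c,*e,.096))
print("pin lower z",get_state()["eef_pos"])
E
```

```text
time: 4.4
eef_pos: [0.4446, -0.0979, 0.2392]
tcp_rot: [0.706, 0.709, -0.001, -0.001]
contact_force: [0.1, 0.8, -0.9]
opening: 0.293
finger_force: 49.7
[[     0      0    560    420 234455]
 [   277     83     30     32    745]] [[279.4604423  209.85218485]
 [291.94899329  98.66577181]]
745 [ 0.44914893 -0.02155057  0.096     ]
pin lower z [ 0.44477151 -0.09834906  0.23977339]
```

View pics/w2.png

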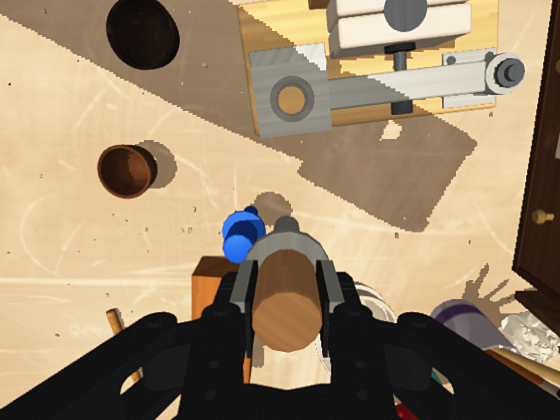

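View pics/s2.png

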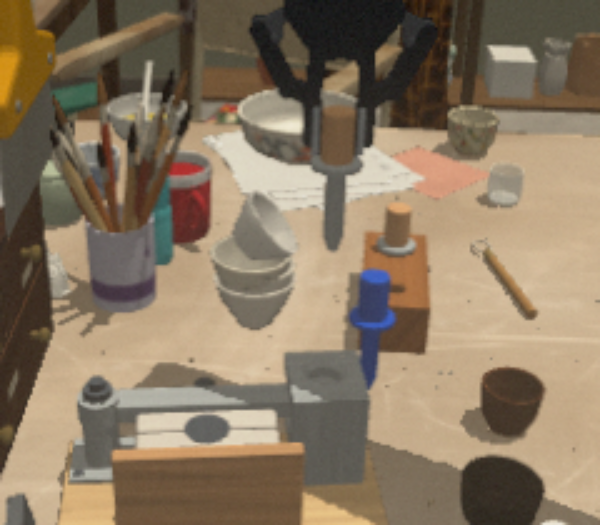

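The wrist view shows the countersink ring at (292,98). The side view shows the long pin hanging upright at (338,190), with the short and blue pins untouched. Wrist and top agree on the hole to about 2 mm, and I'll use the mean, (0.448,-0.0225).

```bash
python3 -m crank '[[[30,3,0],0,255],[[60,3,0],0,255],[[76,3,0],0,255],[[76,3,20],0,255],[[76,3,40],0,255],[[76,3,52],0,255],[[76,3,52],0,255],[[76,3,52],0,255],[[76,3,52],0,255]]'
python3 - <<'E'
from h import *
print(move([.448,-.0225,.1875]))
c=read_camera("side"); W=zmap(c)
# shank points (steel below collar), pin axis estimate
for z in (.125,.14,.15):
    m=(abs(W[...,2]-z)<.006)&(np.hypot(W[...,0]-.448,W[...,1]+.0225)<.03); P=W[m]
    print(z,m.sum(),P.mean(0).round(4) if m.any() else "",P.min(0).round(4) if m.any() else "",P.max(0).round(4) if m.any() else "")
E
```

```text
time: 5.4
eef_pos: [0.4487, -0.0222, 0.1896]
tcp_rot: [0.706, 0.709, 0.001, 0.001]
contact_force: [-0.4, 0.5, -0.9]
opening: 0.29
finger_force: 49.7
[-0.3 -0.7  2.1]
0.125 39 [ 0.4488 -0.016   0.1251] [ 0.4426 -0.0223  0.1195] [ 0.4556 -0.0128  0.1307]
0.14 48 [ 0.4483 -0.0161  0.1401] [ 0.4416 -0.0226  0.1342] [ 0.4547 -0.0121  0.1459]
0.15 48 [ 0.4485 -0.0166  0.1497] [ 0.4419 -0.0226  0.1441] [ 0.455  -0.0125  0.1554]
```

The shank is vertical and on axis over the hole. Next I lower it, stopping just above the seat.

```bash
python3 -m crank '[[[0,0,8],0,255],[[0,0,16],0,255],[[0,0,24],0,255],[[0,0,32],0,255],[[0,0,32],0,255]]'
python3 -m crank '[[[0,0,8],0,255],[[0,0,16],0,255],[[0,0,24],0,255],[[0,0,32],0,255],[[0,0,40],0,255],[[0,0,46],0,255],[[0,0,46],0,255],[[0,0,46],0,255]]'
```

```text
time: 5.95
eef_pos: [0.4467, -0.0213, 0.1544]
tcp_rot: [0.705, 0.709, -0.001, -0.002]
contact_force: [0.1, -0.2, -1.6]
opening: 0.292
finger_force: 49.7
time: 6.75
eef_pos: [0.448, -0.0217, 0.1103]
tcp_rot: [0.705, 0.709, -0.0, -0.0]
contact_force: [0.2, -0.5, -1.2]
opening: 0.291
finger_force: 49.7
```

```bash
python3 -m crank '[[[0,0,1],0,255],[[0,0,2],0,255],[[0,0,2],0,255],[[0,0,2],0,255]]'
python3 -m crank '[[[0,0,0],0,120],[[0,0,0],0,60],[[0,0,0],0,0],[[0,0,0],0,0],[[0,0,0],0,0],[[0,0,0],0,0],[[0,0,0],0,0],[[0,0,0],0,0]]'
python3 -m crank '[[[0,0,-15],0,0],[[0,0,-30],0,0],[[0,0,-50],0,0],[[0,0,-75],0,0],[[0,0,-100],0,0],[[-30,0,-120],0,0],[[-60,0,-120],0,0],[[-90,0,-120],0,0],[[-90,0,-120],0,0]]'
python3 - <<'E'
from h import *
c=read_camera("wrist"); t=read_camera("side")
cv2.imwrite("pics/end.png",np.hstack([cv2.resize(c["frame"],(400,300)),cv2.resize(t["frame"][140:320,190:430],(400,300))]))
for n,cc in(("w",c),("s",t),("t",read_camera("top"))):
    W=zmap(cc); m=(np.hypot(W[...,0]-.448,W[...,1]+.0225)<.03)&(W[...,2]>.12)&(W[...,2]<.16); print(n,W[m][:,2].max() if m.any() else None,np.median(W[m&(W[...,2]>.135)],0))
E
```

```text
time: 7.15
eef_pos: [0.448, -0.0217, 0.1085]
tcp_rot: [0.705, 0.709, 0.0, 0.0]
contact_force: [0.6, 0.4, -2.1]
opening: 0.291
finger_force: 49.7
time: 7.95
eef_pos: [0.4479, -0.0216, 0.1083]
tcp_rot: [0.705, 0.709, -0.0, -0.0]
contact_force: [0.3, 0.1, 0.7]
opening: 1.001
finger_force: 0.0
time: 8.85
eef_pos: [0.4485, -0.1142, 0.2287]
tcp_rot: [0.707, 0.708, -0.0, 0.001]
contact_force: [-0.0, 0.2, 0.1]
opening: 1.001
finger_force: 0.0
w 0.14228157563212412 [ 0.44916357 -0.02234504  0.1401334 ]
s 0.14439532215961037 [ 0.44893093 -0.01566643  0.14175686]
t 0.14399732226065676 [ 0.44566261 -0.02276977  0.14112927]
```

View pics/end.png

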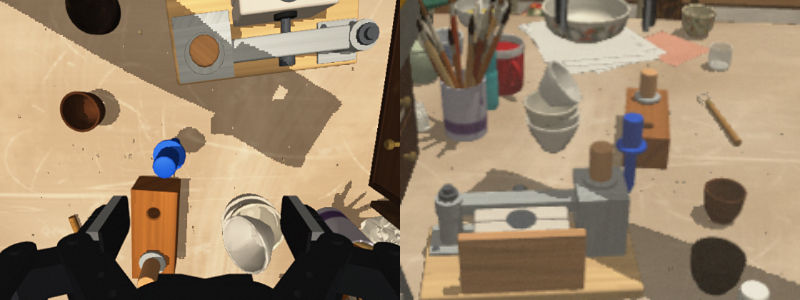

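The knob top is at z = 0.141, which is 96+45 mm, so the collar is on the fork. The picture shows the pin upright at (205,50) in the left view and (601,160) in the right. The bar is shut, and the short and blue pins are in place.

```bash
python3 -c "
from plant import ctrl; print(ctrl.sign_off())"
```

```text
the job is handed in; nothing more can be done
None
```

The long pin is lowered through the fork and the bar's eye with its collar on the fork and released, the bar is shut, the short and blue pins were left alone, and the job is handed in at about 9 s.

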